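# Take the spacer from the push-push holder of the parts case

### The job

The spacer on the sunken holder in the parts case is needed on the pin fixture: gently press the holder's post to release its push-push latch so that it comes up, lift the spacer off and seat it fully down over the tall slim pin of the fixture. Then press the empty holder's post down again until it latches and stays down by itself. Never press the post hard (up to about 15 N is fine, well over that damages the latch), and leave the other things on the bench where they are.

Things in the scene. Friction and masses are not known exactly. Their poses are not given: they have to be found in the camera images.
- case: Grey steel parts case fixed on the bench, 150 mm (x) by 170 mm (y), flat lid top 70 mm above the bench, closed drop-down latch on its front (its -x face). Origin: centre of the underside, on the bench. In the lid, at x = -20, y = -20 mm of this frame, is a round well 45 mm wide out of which the part holder rises; the lid round it is clear but for a nut in the far corner.
- plunger (a joint): Depth (m) of the spring-up holder below raised (0), growing as pressed. Push-push latch: pressed to its hard end stop and let go, a raised holder stays 12 to 14 mm deep (locked); a locked one rises to 0. It starts locked. The stop varies from case to case, 19.5 to 33 mm deep: feel it as a sharp force rise. Presses over 0.7 mm short of it may not switch. Spring: 3 N at 0, 5 at 13, 8.5 at 33 mm.
- post_top (a point): Centre of the flat top of the holder's upright round steel post, 12 mm in diameter: the place to press, straight down. It moves with the holder: 37 mm above the lid when raised, about 24 mm locked, 4 to 17 mm at the end stop. The post stands 46 mm above the holder's round seat (41 mm wide) on which the spacer rests.
- spacer: Green anodized aluminium spacer ring, upright: outer diameter 40 mm, hole 16 mm, height 22 mm, about 50 g. Origin: centre of its underside, z up. It sits round the holder's post, whose top is 24 mm above its own. With the holder locked its top is about level with the lid and cannot be gripped; with the holder raised its upper 13 mm stand above the lid.
- fixture: Brass pin fixture fixed on the bench: base 64 mm (x) by 120 mm (y), 18 mm high; origin: centre of its underside on the bench. On the base at y = +30 mm stands the tall slim pin, 12 mm in diameter and 36 mm tall (above the base) with a rounded tip; at y = -34 mm a low thick pin, 20 mm in diameter, 9 mm tall, with a washer round it.
- pin_seat (a point): Point on the axis of the tall slim pin at the level of the base's top (18 mm above the bench), where the centre of the spacer's underside belongs when it is fully down.
- washer: Bystander: flat steel washer, 34 mm wide, 6 mm thick, lying round the low thick pin. Origin: centre of its underside.
- nut: Bystander: loose steel hexagon nut, 22 mm across, 10 mm high, on the case's lid in the corner far from the well (about x = +45, y = +60 mm of the case). Origin: centre of its underside.
- bushing: Bystander: brass bushing, 28 mm wide, 22 mm high, standing on the bench between case and fixture. Origin: centre of its underside.
- clock: Bystander: round instrument clock, 80 mm wide, 43 mm high, lying with its cream face up below the hanging bezel. Origin: centre of its underside.
- hook: Fixed steel hook stand, 220 mm tall, foot 100 mm wide; its arm reaches 114 mm to its -x and holds a chrome bezel ring (88 mm) above the clock. Origin: centre of the foot on the bench.
- jar: Bystander: amber glass jar with a steel cap, 56 mm wide, 75 mm high. Origin: centre of its underside.
- screwdriver: Bystander: screwdriver lying on the bench, 170 mm long along its x.
- wrench: Bystander: wrench lying on the bench, 160 mm long along its x.

How it is judged:
By the outcome, as a careful person would: the job done as asked, in the order asked, and still so for the second after the job is handed in, with the robot touching nothing.
It also fails if it takes over 64 s, if anything falls off the work surface, if the arm or the gripper's body presses on something with over 40 N, if the wrist force passes 120 N, or if a joint passes its speed limit or range.

### The arm

A 6-joint arm with a two-finger parallel gripper is mounted at the origin on the work surface. World frame = base frame: x ahead of the robot, y to its left, z up, the work surface at z = 0. Lengths are in m, angles in rad, forces in N, time in s.
With the tool pointing down it reaches from about 0.35 to 0.975 m from the base axis. Payload 4.9 kg.
Tool frame: the origin (TCP) lies midway between the tips of the shut fingers; the grasp point (between the pads) lies ctrl.grip_depth behind it (ctrl.grip_depth is the distance from the TCP to the grasp point, in m); z points along the fingers, y is the line along which they close (so a half turn about z gives the same grasp; the last joint's range is limited). The gripper opens to 85 mm and grips with 20 to 120 N. Pads are 22 mm wide; open, the fingers measure 114 mm over their backs; the gripper's body (76 mm by 85 mm) begins 54 mm behind the grasp point. The pads swing forward as they close: fully open they stand 13 mm farther back than shut.
Start: joints at [-1.431, 0.053, 1.613, -0, 1.476, -0.119], TCP at [0.16, -0.604, 0.231] pointing down, gripper open.
Joint ranges: [-3.01, 3.01], [-1.01, 2.22], [0.06, 2.58], [-1.02, 4.17], [0.09, 2.62], [-3.14, 3.14]. Speed limits (rad/s): [2.57, 2.57, 3.14, 3.14, 3.14, 3.14].

### API

Orientations are given as a rotation vector (axis times angle).
In Python, from station import ctrl, get_image, camera_model gives the robot as it stands. The module is installed in compiled form; this text tells all that it offers.
- The arm moves only by the shell command python3 -m crank 'ROWS' [FORCE]. ROWS is JSON, a list of rows, each a list of 7 numbers: the shift along the tool's x, y, z in mm, then the turn, a rotation vector about the tool's x, y, z in rad, then the opening, from -1 (shut) to 1 (fully open). A call has exactly 10 rows; each row shifts and turns the commanded pose from where the row before left it, along the tool's axes as they then stand; what a row does not reach is not made up. A row lasts 1/12 s, in which the tool goes at most 41.7 mm and 7.16 degrees, less where a joint would pass 70% of its speed; a pose out of reach is approached as far as the arm can. A call with a gripper value outside its range is refused whole. The fingers move at their own pace and stop on an object; FORCE is the grip in N (left out, the last holds). Time passes only in rows, so rows that do not move let the fingers close, or fill a call up. It gives the time, the measured TCP pose, the force, the opening and the grip force at its end, in the units of the state.
- ctrl.get_obs(): the state, without advancing time (a new reading comes with each control period).
- get_image(name): name is "scene" or "top"; returns the picture (420x560x3 uint8, red, green, blue); there is no depth.
- camera_model(name): a dict with "vertical_fov" (degrees; the focal length in pixels is half the picture's height over the tangent of half this angle, whatever the lens; pixels are square), "cx", "cy" (the principal point, pixels), "k1" (the pictures are not rectified: a ray, as slopes to the right and down, at radius r is drawn at 1 + k1 r^2 times it, then the intrinsics apply), "R" (3x3) and "t" (3): a world point X has camera coordinates R X + t. Camera axes: x right, y down, z forward; pixel columns grow to the right and rows downward; lengths in m; the calibration is good to about 2 mm. A picture is of the moment at which its call begins. camera_model takes no time and is no camera call.
- ctrl.finish_job(): hands the job in; it is judged then, once.
The state is a dict: "t": time; "q": joint angles; "dq": joint speeds; "effort": joint torques, N m; "tool_pos": TCP position; "tool_rot": TCP orientation; "contact_force": force on the tool from outside, world axes, zero at the start; "wrist_torque": the same for the moment, N m; "opening": finger opening in m; "grip_force": force on a finger pad.
Only numpy, scipy, OpenCV 4.12 (cv2) and the standard library are available. Lean on these libraries where they do the work, as an engineer would, in place of code of your own. Each camera call takes 0.05 s, during which the arm holds its last target. There are 200 camera calls.

## Working session

There is one attempt and no reset: what is moved stays moved. The work goes in short steps, Python scripts to look and compute and a shell command to move; the robot and the scene stay as the last step left them, time stands still between calls to the robot, and variables do not carry over. Pictures are saved under pics/ and viewed, at most 10 in all, crops included, and the job is handed in when it is done.

```bash
mkdir -p pics; python3 - <<'E'
from station import ctrl,get_image,camera_model
import cv2
o=ctrl.get_obs();print(o, ctrl.grip_depth)
for n in("scene","top"):
    im=get_image(n);cv2.imwrite(f"pics/{n}0.png",im[:,:,::-1]);m=camera_model(n);print(n,m)
E
```

```text
{'t': 0.0, 'q': array([-1.43100626e+00,  5.33407318e-02,  1.61430061e+00,  4.32380420e-07,
        1.47598087e+00, -1.18980698e-01]), 'dq': array([ 0.00077165, -0.00103009, -0.00102415,  0.00254172, -0.00101732,
        0.00030864]), 'effort': array([-5.10326718e-04, -3.93686235e+01, -3.70174706e+01, -1.32787613e-04,
        7.07163315e-03, -8.78180089e-06]), 'tool_pos': array([ 0.15985789, -0.60356879,  0.23006906]), 'tool_rot': array([-3.11332081e+00, -4.05081100e-01,  3.24726449e-05]), 'contact_force': array([-1.0696487 ,  0.07719254, -0.19637156]), 'wrist_torque': array([-0.00027673, -0.00881941,  0.00143552]), 'grip_force': 0.0, 'opening': 0.08551149963922627} 0.0187
scene {'vertical_fov': 44.18523218563761, 'cx': 272.5507231402511, 'cy': 210.30392769979466, 'k1': 0.06843525896114454, 'R': array([[-0.55085219,  0.83453737, -0.01045192],
       [ 0.66140595,  0.42886716, -0.61531709],
       [-0.50902262, -0.34586173, -0.7882104 ]]), 't': array([ 0.39592168, -0.33942001,  1.65486564])}
top {'vertical_fov': 54.343759487291095, 'cx': 276.62577380411443, 'cy': 212.99775605962043, 'k1': -0.08760811173259651, 'R': array([[-1.40319738e-02, -9.99900278e-01, -1.59300867e-03],
       [-9.97873864e-01,  1.41049100e-02, -6.36301978e-02],
       [ 6.36463217e-02,  6.96764450e-04, -9.97972274e-01]]), 't': array([-0.03915014,  0.64810761,  1.07969374])}
```

View pics/top0.png

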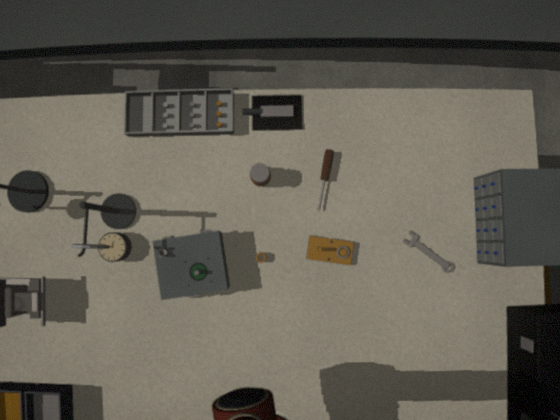

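View pics/scene0.png

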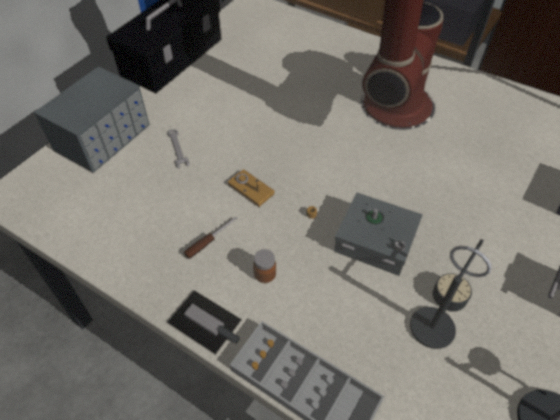

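```bash
python3 - <<'E'
import cv2,numpy as np
a=cv2.imread("pics/top0.png");b=cv2.imread("pics/scene0.png")
def crop(im,x,y,w,h,s):
    c=cv2.resize(im[y:y+h,x:x+w],None,fx=s,fy=s,interpolation=cv2.INTER_CUBIC)
    c=cv2.convertScaleAbs(c,alpha=1.5)
    for i in range(0,w,10):
        cv2.line(c,(i*s,0),(i*s,6 if i%50 else 14),(0,0,255),1)
        if i%20==0: cv2.putText(c,str(x+i),(i*s,24),0,.35,(0,0,255))
    for i in range(0,h,10):
        cv2.line(c,(0,i*s),(6,i*s),(0,0,255),1)
        if i%20==0: cv2.putText(c,str(y+i),(8,i*s+4),0,.35,(0,0,255))
    return c
t=np.hstack([crop(a,150,225,80,80,5),crop(a,300,225,80,80,5)])
cv2.imwrite("pics/c1.png",t)
s=np.hstack([crop(b,330,190,80,80,5),crop(b,220,160,80,80,5)])
cv2.imwrite("pics/c2.png",s)
E
```

```text
(no output)
```

View pics/c1.png

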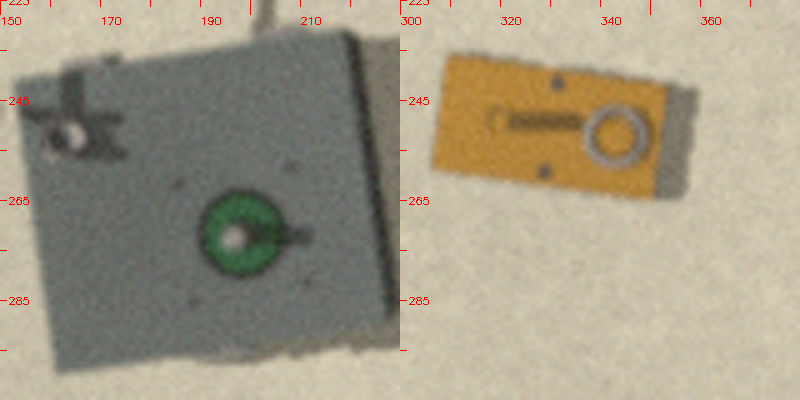

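View pics/c2.png

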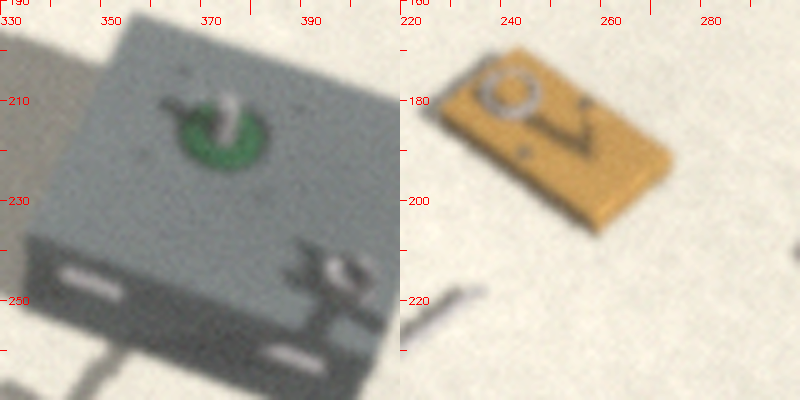

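```bash
cat > h.py <<'E'
import numpy as np,cv2
from station import camera_model
from scipy.optimize import least_squares
def K(n):
    m=camera_model(n);f=210/np.tan(np.radians(m["vertical_fov"])/2)
    return np.array([[f,0,m["cx"]],[0,f,m["cy"]],[0,0,1]]),np.array([m["k1"],0,0,0.]),np.array(m["R"]),np.array(m["t"])
def back(n,px,z):
    k,d,R,t=K(n);u=cv2.undistortPoints(np.array(px,float).reshape(-1,1,2),k,d)[:,0]
    v=np.c_[u,np.ones(len(u))]@R;c=-R.T@t
    return c+v*((np.asarray(z)-c[2])/v[:,2])[:,None]
def proj(n,X):
    k,d,R,t=K(n);return cv2.projectPoints(np.array(X,float).reshape(-1,3),cv2.Rodrigues(R)[0],t,k,d)[0][:,0]
def rect(P,L):  # fit pose x,y,yaw of local pts L to world P
    f=lambda p:(p[:2]+L@np.array([[np.cos(p[2]),np.sin(p[2])],[-np.sin(p[2]),np.cos(p[2])]])-P[:,:2]).ravel()
    s=least_squares(f,[*P[:,:2].mean(0),0]);return s.x,np.abs(s.fun).max()
E
python3 - <<'E'
from h import *
np.set_printoptions(precision=4,suppress=True)
def tr(p,x,y):c,s=np.cos(p[2]),np.sin(p[2]);return p[0]+c*x-s*y,p[1]+s*x+c*y
L=np.array
P=back("top",[(152.4,240.6),(220.4,231),(161.4,299.8),(228,289)],[.07]*4)
p,e=rect(P,L([(75,85),(75,-85),(-75,85),(-75,-85)])/1e3);print("case top",p,e,tr(p,-.02,-.02))
P=back("scene",[(357,192.4),(335.6,237),(404.4,260.4)],[.07]*3)
p,e=rect(P,L([(-75,-85),(75,-85),(75,85)])/1e3);print("case scene",p,e,tr(p,-.02,-.02))
print("ring/post top",back("top",[(198.4,271.4),(197,272.2)],[.07,.094]))
print("ring/post scene",back("scene",[(374.8,217.2),(376,209.6)],[.07,.094]))
P=back("top",[(309.4,235.8),(306.4,258.6),(353.4,242.2),(351,264.6)],[.018]*4)
p,e=rect(P,L([(32,60),(-32,60),(32,-60),(-32,-60)])/1e3);print("fix top",p,e,tr(p,0,.03))
P=back("scene",[(244,169.4),(274.4,191.6),(259.4,205),(228,182)],[.018]*4)
p,e=rect(P,L([(-32,-60),(-32,60),(32,60),(32,-60)])/1e3);print("fix scene",p,e,tr(p,0,.03))
print("pin tip top",back("top",[(319.4,249)],[.053]))
print("pin base scene",back("scene",[(257.6,191)],[.018]))
E
```

```text
case top [0.5138 0.1746 0.1384] 0.004149049942301877 (np.float64(0.49672119831356887), np.float64(0.15205342115670692))
case scene [0.5157 0.1811 0.1505] 0.0027540511080192953 (np.float64(0.4989514466603454), np.float64(0.15828864509278212))
ring/post top [[0.4974 0.1539 0.07  ]
 [0.4973 0.1528 0.094 ]]
ring/post scene [[0.4998 0.161  0.07  ]
 [0.4954 0.1582 0.094 ]]
fix top [ 0.5453 -0.1904 -0.1514] 0.0018799773286576338 (np.float64(0.5497769982551518), np.float64(-0.16077546748604887))
fix scene [ 0.5496 -0.1816 -0.1681] 0.001483704307773781 (np.float64(0.5546673038496326), np.float64(-0.15201667646425276))
pin tip top [[ 0.5501 -0.1582  0.053 ]]
pin base scene [[ 0.5528 -0.1583  0.018 ]]
```

```bash
python3 -m crank '[[26,-32.3,0,0,0,0,-1],[26,-32.3,0,0,0,0,-1],[26,-32.3,0,0,0,0,-1],[26,-32.3,0,0,0,0,-1],[26,-32.3,0,0,0,0,-1],[26,-32.3,0,0,0,0,-1],[26,-32.3,0,0,0,0,-1],[26,-32.3,0,0,0,0,-1],[26,-32.3,0,0,0,0,-1],[26,-32.3,0,0,0,0,-1]]' 30
```

```text
t: 0.93
tool_pos: [0.3287, -0.2234, 0.2309]
tool_rot: [-3.115, -0.404, -0.0]
contact_force: [0.7, 0.1, 1.1]
opening: 0.0001
grip_force: 0.0
```

```bash
python3 -m crank '[[26,-32.2,0,0,0,0,-1],[26,-32.2,0,0,0,0,-1],[26,-32.2,0,0,0,0,-1],[26,-32.2,0,0,0,0,-1],[26,-32.2,0,0,0,0,-1],[26,-32.2,0,0,0,0,-1],[26,-32.2,0,0,0,0,-1],[26,-32.2,0,0,0,0,-1],[26,-32.2,0,0,0,0,-1],[26,-32.2,0,0,0,0,-1]]' && python3 -m crank '[[0,0,30,0,0,0,-1],[0,0,30,0,0,0,-1],[0,0,30,0,0,0,-1],[0,0,24,0,0,0,-1],[0,0,10,0,0,0,-1],[0,0,0,0,0,0,-1],[0,0,0,0,0,0,-1],[0,0,0,0,0,0,-1],[0,0,0,0,0,0,-1],[0,0,0,0,0,0,-1]]'
cat > pic.py <<'E'
import sys,cv2,numpy as np
from station import get_image,ctrl
from h import *
def crop(n,x,y,w=80,h=80,s=5):
    im=get_image(n)[:,:,::-1].copy()
    M=np.array([[s,0,-x*s],[0,s,-y*s]],float)
    c=cv2.convertScaleAbs(cv2.warpAffine(im,M,(w*s,h*s),flags=cv2.INTER_CUBIC),alpha=1.5)
    for i in range(0,w,10):
        cv2.line(c,(i*s,0),(i*s,6),(0,0,255),1); cv2.line(c,(0,i*s),(6,i*s),(0,0,255),1)
        if i%20==0: cv2.putText(c,str(x+i),(i*s,20),0,.35,(0,0,255));cv2.putText(c,str(y+i),(8,i*s+4),0,.35,(0,0,255))
    return c
o,tx,ty,sx,sy=sys.argv[1],*map(int,sys.argv[2:6])
cv2.imwrite(f"pics/{o}.png",np.hstack([crop("top",tx,ty),crop("scene",sx,sy)]))
p=ctrl.get_obs()["tool_pos"];print(p,proj("top",p),proj("scene",p))
E
python3 pic.py d1 150 225 330 170
```

```text
t: 1.77
tool_pos: [0.4976, 0.1547, 0.2308]
tool_rot: [3.115, 0.407, -0.001]
contact_force: [1.1, -1.2, 0.0]
opening: 0.0001
grip_force: 0.0
t: 2.6
tool_pos: [0.4989, 0.1526, 0.1094]
tool_rot: [-3.115, -0.405, -0.006]
contact_force: [-0.6, -0.4, -0.1]
opening: 0.0002
grip_force: 0.0
[0.49835804 0.1525137  0.10862391] [[195.97102027 272.24647941]] [[374.23251391 205.68978933]]
```

View pics/d1.png

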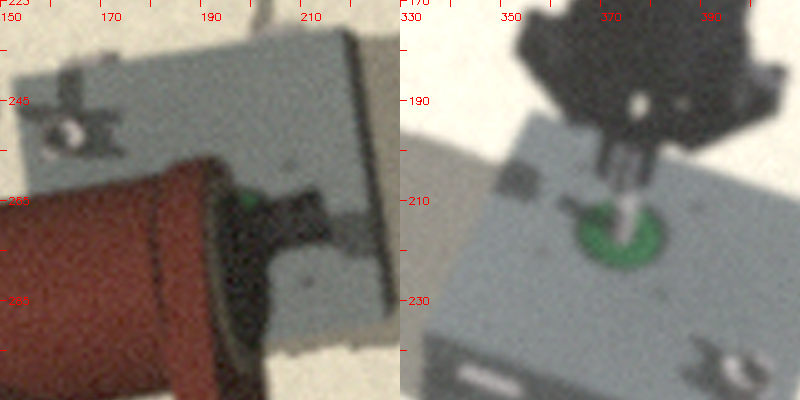

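```bash
python3 -m crank '[[0.5,-2,3,0,0,0,-1],[0,0,3,0,0,0,-1],[0,0,3,0,0,0,-1],[0,0,3,0,0,0,-1],[0,0,2,0,0,0,-1],[0,0,2,0,0,0,-1],[0,0,2,0,0,0,-1],[0,0,0,0,0,0,-1],[0,0,0,0,0,0,-1],[0,0,0,0,0,0,-1]]'
```

```text
t: 3.53
tool_pos: [0.4974, 0.1545, 0.0898]
tool_rot: [3.115, 0.406, -0.001]
contact_force: [-3.3, 0.0, 5.9]
opening: 0.0
grip_force: 2.7
```

```bash
cat > ok.py <<'E'
from station import ctrl
import sys
o=ctrl.get_obs();print(o["t"].__round__(2),o["tool_pos"].round(4),o["contact_force"].round(1));sys.exit(int(o["contact_force"][2]>float(sys.argv[1])))
E
python3 -m crank '[[0,0,0.5,0,0,0,-1],[0,0,0.5,0,0,0,-1],[0,0,0,0,0,0,-1],[0,0,0,0,0,0,-1],[0,0,0,0,0,0,-1],[0,0,0,0,0,0,-1],[0,0,0,0,0,0,-1],[0,0,0,0,0,0,-1],[0,0,0,0,0,0,-1],[0,0,0,0,0,0,-1]]' >/dev/null; python3 ok.py 9 && python3 -m crank '[[0,0,0.5,0,0,0,-1],[0,0,0.3,0,0,0,-1],[0,0,0,0,0,0,-1],[0,0,0,0,0,0,-1],[0,0,0,0,0,0,-1],[0,0,0,0,0,0,-1],[0,0,0,0,0,0,-1],[0,0,0,0,0,0,-1],[0,0,0,0,0,0,-1],[0,0,0,0,0,0,-1]]' >/dev/null; python3 ok.py 9
```

```text
4.37 [0.4974 0.1545 0.0888] [-2.7 -0.2  5.2]
5.2 [0.4974 0.1545 0.0881] [-3.4 -0.5  6.4]
```

```bash
python3 -m crank '[[0,0,0.4,0,0,0,-1],[0,0,0.4,0,0,0,-1],[0,0,0,0,0,0,-1],[0,0,0,0,0,0,-1],[0,0,0,0,0,0,-1],[0,0,0,0,0,0,-1],[0,0,0,0,0,0,-1],[0,0,0,0,0,0,-1],[0,0,0,0,0,0,-1],[0,0,0,0,0,0,-1]]' >/dev/null; python3 ok.py 9 && python3 -m crank '[[0,0,0.4,0,0,0,-1],[0,0,0.4,0,0,0,-1],[0,0,0,0,0,0,-1],[0,0,0,0,0,0,-1],[0,0,0,0,0,0,-1],[0,0,0,0,0,0,-1],[0,0,0,0,0,0,-1],[0,0,0,0,0,0,-1],[0,0,0,0,0,0,-1],[0,0,0,0,0,0,-1]]' >/dev/null; python3 ok.py 9 && python3 -m crank '[[0,0,0.4,0,0,0,-1],[0,0,0.4,0,0,0,-1],[0,0,0,0,0,0,-1],[0,0,0,0,0,0,-1],[0,0,0,0,0,0,-1],[0,0,0,0,0,0,-1],[0,0,0,0,0,0,-1],[0,0,0,0,0,0,-1],[0,0,0,0,0,0,-1],[0,0,0,0,0,0,-1]]' >/dev/null; python3 ok.py 9
```

```text
6.03 [0.4974 0.1545 0.0873] [-3.8 -1.2  7. ]
6.87 [0.4974 0.1545 0.0865] [-3.9 -1.1  6.1]
7.7 [0.4974 0.1545 0.0857] [-2.9 -0.1  6.6]
```

```bash
python3 ok.py 9 && python3 -m crank '[[0,0,0.4,0,0,0,-1],[0,0,0.4,0,0,0,-1],[0,0,0,0,0,0,-1],[0,0,0,0,0,0,-1],[0,0,0,0,0,0,-1],[0,0,0,0,0,0,-1],[0,0,0,0,0,0,-1],[0,0,0,0,0,0,-1],[0,0,0,0,0,0,-1],[0,0,0,0,0,0,-1]]' >/dev/null; python3 ok.py 9 && python3 -m crank '[[0,0,0.4,0,0,0,-1],[0,0,0.4,0,0,0,-1],[0,0,0,0,0,0,-1],[0,0,0,0,0,0,-1],[0,0,0,0,0,0,-1],[0,0,0,0,0,0,-1],[0,0,0,0,0,0,-1],[0,0,0,0,0,0,-1],[0,0,0,0,0,0,-1],[0,0,0,0,0,0,-1]]' >/dev/null; python3 ok.py 9
```

```text
7.7 [0.4974 0.1545 0.0857] [-2.9 -0.1  6.6]
8.53 [0.4974 0.1545 0.0849] [-3.6 -0.2  6.5]
9.37 [0.4974 0.1545 0.0841] [-4.6 -0.5  6.1]
```

```bash
python3 ok.py 9.5 && python3 -m crank '[[0,0,0.4,0,0,0,-1],[0,0,0.4,0,0,0,-1],[0,0,0,0,0,0,-1],[0,0,0,0,0,0,-1],[0,0,0,0,0,0,-1],[0,0,0,0,0,0,-1],[0,0,0,0,0,0,-1],[0,0,0,0,0,0,-1],[0,0,0,0,0,0,-1],[0,0,0,0,0,0,-1]]' >/dev/null; python3 ok.py 9.5 && python3 -m crank '[[0,0,0.4,0,0,0,-1],[0,0,0.4,0,0,0,-1],[0,0,0,0,0,0,-1],[0,0,0,0,0,0,-1],[0,0,0,0,0,0,-1],[0,0,0,0,0,0,-1],[0,0,0,0,0,0,-1],[0,0,0,0,0,0,-1],[0,0,0,0,0,0,-1],[0,0,0,0,0,0,-1]]' >/dev/null; python3 ok.py 9.5 && python3 -m crank '[[0,0,0.4,0,0,0,-1],[0,0,0.4,0,0,0,-1],[0,0,0,0,0,0,-1],[0,0,0,0,0,0,-1],[0,0,0,0,0,0,-1],[0,0,0,0,0,0,-1],[0,0,0,0,0,0,-1],[0,0,0,0,0,0,-1],[0,0,0,0,0,0,-1],[0,0,0,0,0,0,-1]]' >/dev/null; python3 ok.py 9.5
```

```text
9.37 [0.4974 0.1545 0.0841] [-4.6 -0.5  6.1]
10.2 [0.4974 0.1545 0.0834] [-3.2 -0.6  7.4]
11.03 [0.4974 0.1545 0.0826] [-3.7 -0.3  6.4]
11.87 [0.4974 0.1545 0.0818] [-3.8 -0.9  7. ]
```

```bash
python3 ok.py 9.5 && python3 -m crank '[[0,0,0.4,0,0,0,-1],[0,0,0.4,0,0,0,-1],[0,0,0,0,0,0,-1],[0,0,0,0,0,0,-1],[0,0,0,0,0,0,-1],[0,0,0,0,0,0,-1],[0,0,0,0,0,0,-1],[0,0,0,0,0,0,-1],[0,0,0,0,0,0,-1],[0,0,0,0,0,0,-1]]' >/dev/null; python3 ok.py 9.5 && python3 -m crank '[[0,0,0.4,0,0,0,-1],[0,0,0.4,0,0,0,-1],[0,0,0,0,0,0,-1],[0,0,0,0,0,0,-1],[0,0,0,0,0,0,-1],[0,0,0,0,0,0,-1],[0,0,0,0,0,0,-1],[0,0,0,0,0,0,-1],[0,0,0,0,0,0,-1],[0,0,0,0,0,0,-1]]' >/dev/null; python3 ok.py 9.5
```

```text
11.87 [0.4974 0.1545 0.0818] [-3.8 -0.9  7. ]
12.7 [0.4974 0.1545 0.081 ] [-3.5 -1.1  6.8]
13.53 [0.4974 0.1545 0.0803] [-4.6 -0.1  6.5]
```

```bash
python3 ok.py 10 && python3 -m crank '[[0,0,0.4,0,0,0,-1],[0,0,0.4,0,0,0,-1],[0,0,0,0,0,0,-1],[0,0,0,0,0,0,-1],[0,0,0,0,0,0,-1],[0,0,0,0,0,0,-1],[0,0,0,0,0,0,-1],[0,0,0,0,0,0,-1],[0,0,0,0,0,0,-1],[0,0,0,0,0,0,-1]]' >/dev/null; python3 ok.py 10 && python3 -m crank '[[0,0,0.4,0,0,0,-1],[0,0,0.4,0,0,0,-1],[0,0,0,0,0,0,-1],[0,0,0,0,0,0,-1],[0,0,0,0,0,0,-1],[0,0,0,0,0,0,-1],[0,0,0,0,0,0,-1],[0,0,0,0,0,0,-1],[0,0,0,0,0,0,-1],[0,0,0,0,0,0,-1]]' >/dev/null; python3 ok.py 10 && python3 -m crank '[[0,0,0.4,0,0,0,-1],[0,0,0.4,0,0,0,-1],[0,0,0,0,0,0,-1],[0,0,0,0,0,0,-1],[0,0,0,0,0,0,-1],[0,0,0,0,0,0,-1],[0,0,0,0,0,0,-1],[0,0,0,0,0,0,-1],[0,0,0,0,0,0,-1],[0,0,0,0,0,0,-1]]' >/dev/null; python3 ok.py 10
```

```text
13.53 [0.4974 0.1545 0.0803] [-4.6 -0.1  6.5]
14.37 [0.4975 0.1545 0.0798] [-4.8 -0.1 10. ]
14.37 [0.4975 0.1545 0.0798] [-4.8 -0.1 10. ]
14.37 [0.4975 0.1545 0.0798] [-4.8 -0.1 10. ]
```

```bash
python3 ok.py 10 && python3 -m crank '[[0,0,0.4,0,0,0,-1],[0,0,0.4,0,0,0,-1],[0,0,0,0,0,0,-1],[0,0,0,0,0,0,-1],[0,0,0,0,0,0,-1],[0,0,0,0,0,0,-1],[0,0,0,0,0,0,-1],[0,0,0,0,0,0,-1],[0,0,0,0,0,0,-1],[0,0,0,0,0,0,-1]]' >/dev/null; python3 ok.py 10 && python3 -m crank '[[0,0,0.4,0,0,0,-1],[0,0,0.4,0,0,0,-1],[0,0,0,0,0,0,-1],[0,0,0,0,0,0,-1],[0,0,0,0,0,0,-1],[0,0,0,0,0,0,-1],[0,0,0,0,0,0,-1],[0,0,0,0,0,0,-1],[0,0,0,0,0,0,-1],[0,0,0,0,0,0,-1]]' >/dev/null; python3 ok.py 10
```

```text
14.37 [0.4975 0.1545 0.0798] [-4.8 -0.1 10. ]
14.37 [0.4975 0.1545 0.0798] [-4.8 -0.1 10. ]
14.37 [0.4975 0.1545 0.0798] [-4.8 -0.1 10. ]
```

```bash
python3 -m crank '[[0,0,0.2,0,0,0,-1],[0,0,0,0,0,0,-1],[0,0,0,0,0,0,-1],[0,0,0,0,0,0,-1],[0,0,-3,0,0,0,-1],[0,0,-8,0,0,0,-1],[0,0,-10,0,0,0,-1],[0,0,-12,0,0,0,-1],[0,0,-12,0,0,0,0.1],[0,0,0,0,0,0,0.1]]'; python3 -m crank '[[0,0,0,0,0,0,0.1],[0,0,0,0,0,0,0.1],[0,0,0,0,0,0,0.1],[0,0,0,0,0,0,0.1],[0,0,0,0,0,0,0.1],[0,0,0,0,0,0,0.1],[0,0,0,0,0,0,0.1],[0,0,0,0,0,0,0.1],[0,0,0,0,0,0,0.1],[0,0,0,0,0,0,0.1]]';python3 pic.py d2 150 225 330 170
```

```text
t: 15.2
tool_pos: [0.4994, 0.1548, 0.1268]
tool_rot: [-3.115, -0.405, -0.009]
contact_force: [0.6, 0.2, 0.7]
opening: 0.0231
grip_force: 0.0
t: 16.03
tool_pos: [0.4976, 0.1545, 0.1235]
tool_rot: [-3.115, -0.405, -0.0]
contact_force: [-0.2, -0.1, -0.1]
opening: 0.0466
grip_force: 0.0
[0.49754442 0.15450697 0.1235129 ] [[193.94749736 273.0822454 ]] [[376.03097664 201.97661911]]
```

View pics/d2.png

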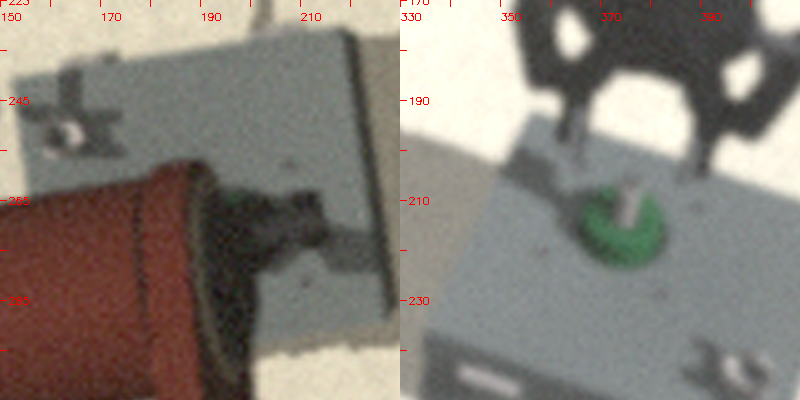

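```bash
cat > fit.py <<'E'
from h import *
from scipy.optimize import minimize
def green(im): # BGR
    b,g,r=[im[:,:,i].astype(float) for i in range(3)]
    m=((g>1.25*r)&(g>1.15*b)).astype(np.uint8)
    n,l,s,c=cv2.connectedComponentsWithStats(m);i=1+np.argmax(s[1:,4]);return (l==i)
def fitring(n,m,z0,z1,g):
    a=np.linspace(0,2*np.pi,60);S=8
    M=cv2.resize(m.astype(np.float32),None,fx=1,fy=1)
    ys,xs=np.nonzero(m);x0,y0=xs.min()-8,ys.min()-8;w,h=np.ptp(xs)+17,np.ptp(ys)+17
    f=lambda p:None
    def cost(p):
        P=[(p[0]+.02*np.cos(t),p[1]+.02*np.sin(t),z) for z in (z0,z1) for t in a]
        u=proj(n,P);hull=cv2.convexHull(((u-[x0,y0]+.5)*S*16).astype(np.int32))
        im=np.zeros((h*S,w*S),np.uint8);cv2.fillPoly(im,[hull],1,shift=4)
        im=cv2.resize(im.astype(np.float32),(w,h),interpolation=cv2.INTER_AREA)
        return ((im-cv2.morphologyEx(m[y0:y0+h,x0:x0+w].astype(np.uint8),cv2.MORPH_CLOSE,np.ones((5,5))))**2).sum()
    s=minimize(cost,g,method="Nelder-Mead",options=dict(initial_simplex=np.array(g)+[[0,0],[.006,0],[0,.006]],xatol=1e-4));return s.x,s.fun,m.sum()
E
python3 - <<'E'
from fit import *
from station import get_image
for n in("top","scene"):
    im=cv2.imread(f"pics/{n}0.png");m=green(im);print(n,fitring(n,m,.0699,.07,[.498,.155]))
im=get_image("scene")[:,:,::-1].copy();m=green(im);cv2.imwrite("pics/s2.png",im);print("now",fitring("scene",m,.07,.083,[.498,.155]))
E
```

```text
top (array([0.4978804 , 0.15462925]), np.float64(32.34423828125), np.int64(150))
scene (array([0.50026402, 0.15935754]), np.float64(50.01171875), np.int64(98))
now (array([0.49938205, 0.15851073]), np.float64(59.66796875), np.int64(144))
```

```bash
python3 -m crank '[[0.3,0,6,0,0,0,0.08],[0,0,10,0,0,0,0.08],[0,0,10,0,0,0,0.08],[0,0,8,0,0,0,0.08],[0,0,6,0,0,0,0.08],[0,0,4,0,0,0,0.08],[0,0,3,0,0,0,0.08],[0,0,2,0,0,0,0.08],[0,0,1,0,0,0,0.08],[0,0,1,0,0,0,0.08]]'
python3 - <<'E'
from fit import *
im=cv2.imread("pics/top0.png");b,g,r=[im[:,:,i].astype(float) for i in range(3)]
m=((r>1.7*b)).astype(np.uint8);m[:,:300]=0;m[:,360:]=0;m[:230]=0;m[270:]=0
m=cv2.morphologyEx(m,cv2.MORPH_CLOSE,np.ones((9,9)));print(m.sum())
def cost(p,S=8):
    c,s=np.cos(p[2]),np.sin(p[2]);P=[(p[0]+c*x-s*y,p[1]+s*x+c*y,.018) for x,y in((.032,.06),(-.032,.06),(-.032,-.06),(.032,-.06))]
    u=proj("top",P);i=np.zeros((60*S,80*S),np.uint8);cv2.fillPoly(i,[((u-[290,220]+.5)*S*16).astype(np.int32)],1,shift=4)
    i=cv2.resize(i.astype(np.float32),(80,60),interpolation=cv2.INTER_AREA);return ((i-m[220:280,290:370])**2).sum()
g=[.547,-.189,-.15];s=minimize(cost,g,method="Nelder-Mead",options=dict(initial_simplex=np.array(g)+[[0,0,0],[.005,0,0],[0,.005,0],[0,0,.05]],xatol=1e-4))
p=s.x;print(p,s.fun,"pin",p[0]-np.sin(p[2])*.03,p[1]+np.cos(p[2])*.03)
E
```

```text
t: 17.02
tool_pos: [0.4981, 0.1546, 0.0728]
tool_rot: [-3.115, -0.405, -0.001]
contact_force: [-0.7, -0.9, -0.1]
opening: 0.0463
grip_force: 0.0
1037
[ 0.54686489 -0.18901509 -0.15279195] 22.154541015625 pin 0.5514308342941918 -0.15936459010836668
```

```bash
python3 -m crank '[[0,0,1,0,0,0,0.08],[0,0,1,0,0,0,0.08],[0,0,1,0,0,0,0.08],[0,0,0,0,0,0,-0.3],[0,0,0,0,0,0,-0.3],[0,0,0,0,0,0,-0.3],[0,0,0,0,0,0,-0.3],[0,0,0,0,0,0,-0.3],[0,0,0,0,0,0,-0.3],[0,0,0,0,0,0,-0.3]]' 30
```

```text
t: 17.85
tool_pos: [0.4978, 0.1549, 0.0697]
tool_rot: [-3.115, -0.405, -0.0]
contact_force: [-2.6, 3.1, 3.5]
opening: 0.038
grip_force: 30.1
```

```bash
python3 -m crank '[[0,0,-3,0,0,0,-0.3],[0,0,-6,0,0,0,-0.3],[0,0,-10,0,0,0,-0.3],[0,0,-12,0,0,0,-0.3],[0,0,-14,0,0,0,-0.3],[0,0,-15,0,0,0,-0.3],[0,0,-12,0,0,0,-0.3],[0,0,-8,0,0,0,-0.3],[0,0,0,0,0,0,-0.3],[0,0,0,0,0,0,-0.3]]' 40; python3 pic.py d3 150 225 330 150
```

```text
t: 18.68
tool_pos: [0.4983, 0.1543, 0.1503]
tool_rot: [3.115, 0.405, 0.002]
contact_force: [0.1, 0.6, -1.2]
opening: 0.0378
grip_force: 40.8
[0.49730185 0.15426531 0.1486951 ] [[191.89630622 274.05984034]] [[377.55490824 195.20155433]]
```

View pics/d3.png

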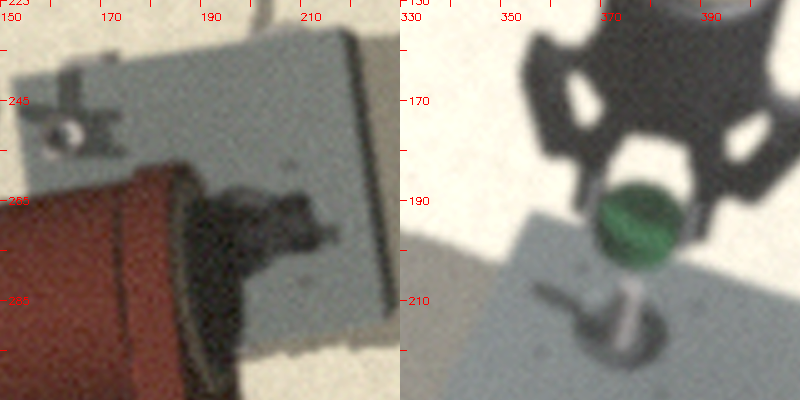

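```bash
python3 - <<'E'
from fit import *
from station import get_image,ctrl
im=get_image("scene")[:,:,::-1].copy();m=green(im);p=ctrl.get_obs()["tool_pos"];print(p,fitring("scene",m,p[2]-.0087,p[2]+.0133,[p[0],p[1]]))
E
python3 -m crank '[[-1.5,16,0,0,0,0,-0.3],[-3.2,35,0,0,0,0,-0.3],[-3.2,35,0,0,0,0,-0.3],[-3.2,35,0,0,0,0,-0.3],[-3.2,35,0,0,0,0,-0.3],[-3.2,35,0,0,0,0,-0.3],[-3.2,35,0,0,0,0,-0.3],[-3.2,35,0,0,0,0,-0.3],[-3.2,35,0,0,0,0,-0.3],[-1.5,20,0,0,0,0,-0.3]]'; python3 -m crank '[[0,0,10,0,0,0,-0.3],[0,0,20,0,0,0,-0.3],[0,0,20,0,0,0,-0.3],[0,0,12,0,0,0,-0.3],[0,0,6,0,0,0,-0.3],[0,0,0,0,0,0,-0.3],[0,0,0,0,0,0,-0.3],[0,0,0,0,0,0,-0.3],[0,0,0,0,0,0,-0.3],[0,0,0,0,0,0,-0.3]]'; python3 pic.py d4 300 205 220 120; python3 - <<'E'
from fit import *
from station import get_image,ctrl
im=get_image("scene")[:,:,::-1].copy();m=green(im);p=ctrl.get_obs()["tool_pos"];print(p,fitring("scene",m,p[2]-.0087,p[2]+.0133,[p[0],p[1]]))
E
```

```text
[0.49713821 0.15429547 0.14839687] (array([0.49618596, 0.15384841]), np.float64(109.337158203125), np.int64(141))
t: 19.67
tool_pos: [0.5506, -0.1614, 0.1484]
tool_rot: [3.115, 0.402, -0.002]
contact_force: [0.5, 0.5, -0.8]
opening: 0.0375
grip_force: 40.8
t: 20.5
tool_pos: [0.5518, -0.1585, 0.0828]
tool_rot: [3.114, 0.406, 0.003]
contact_force: [1.1, 0.7, -0.7]
opening: 0.038
grip_force: 40.8
[ 0.55152301 -0.15839921  0.08233761] [[320.67624825 248.71016547]] [[257.0178747 174.9270294]]
[ 0.55139022 -0.15835852  0.0821374 ] (array([ 0.54913893, -0.16168037]), np.float64(132.919677734375), np.int64(79))
```

View pics/d4.png

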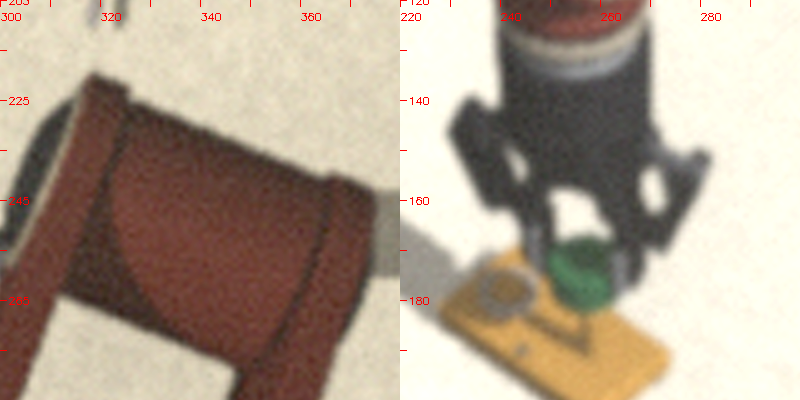

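```bash
python3 - <<'E'
from h import *
print(proj("scene",[(.5514,-.1584,z) for z in (.018,.054,.0735,.0955)]))
from station import get_image
im=get_image("scene")[:,:,::-1].copy()
c=cv2.warpAffine(im,np.array([[15,0,-235*15],[0,15,-160*15.]]),(600,600),flags=cv2.INTER_CUBIC);c=cv2.convertScaleAbs(c,alpha=1.5)
for i in range(0,40,5):
    cv2.line(c,(i*15,0),(i*15,8),(0,0,255));cv2.putText(c,str(235+i),(i*15,20),0,.4,(0,0,255));cv2.line(c,(0,i*15),(8,i*15),(0,0,255));cv2.putText(c,str(160+i),(10,i*15+4),0,.4,(0,0,255))
cv2.imwrite("pics/d5.png",c)
E
```

```text
[[257.84920925 190.65328986]
 [257.40622243 181.98061385]
 [257.15831471 177.13164044]
 [256.87158268 171.52728858]]
```

View pics/d5.png

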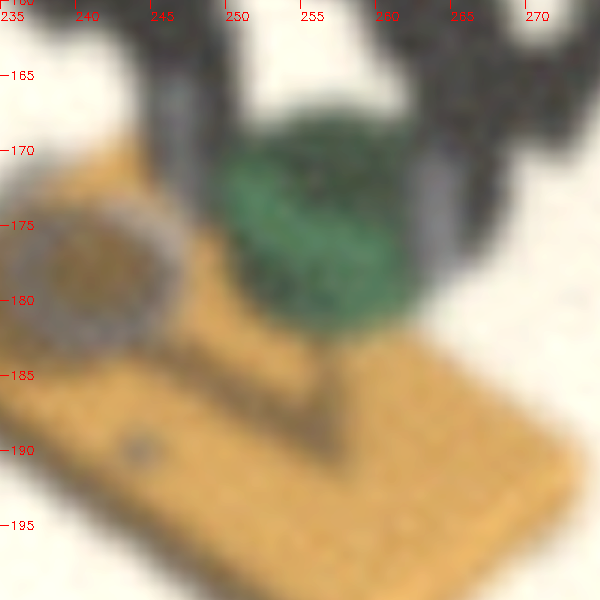

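```bash
python3 -m crank '[[0,0,8,0,0,0,-0.3],[0,0,6,0,0,0,-0.3],[0,0,3,0,0,0,-0.3],[0,0,2,0,0,0,-0.3],[0,0,2,0,0,0,-0.3],[0,0,1,0,0,0,-0.3],[0,0,1,0,0,0,-0.3],[0,0,1,0,0,0,-0.3],[0,0,0,0,0,0,-0.3],[0,0,0,0,0,0,-0.3]]'; python3 ok.py 5 && python3 -m crank '[[0,0,1,0,0,0,-0.3],[0,0,1,0,0,0,-0.3],[0,0,1,0,0,0,-0.3],[0,0,1,0,0,0,-0.3],[0,0,1,0,0,0,-0.3],[0,0,0,0,0,0,-0.3],[0,0,0,0,0,0,-0.3],[0,0,0,0,0,0,-0.3],[0,0,0,0,0,0,-0.3],[0,0,0,0,0,0,-0.3]]'
```

```text
t: 21.53
tool_pos: [0.5511, -0.1582, 0.0576]
tool_rot: [3.115, 0.405, 0.0]
contact_force: [0.0, 0.2, -0.6]
opening: 0.0377
grip_force: 40.8
21.53 [ 0.5511 -0.1582  0.0576] [ 0.   0.2 -0.6]
t: 22.37
tool_pos: [0.5511, -0.1583, 0.0526]
tool_rot: [3.115, 0.405, 0.0]
contact_force: [-0.1, 0.0, -0.7]
opening: 0.0377
grip_force: 40.8
```

```bash
python3 -m crank '[[0,0,3,0,0,0,-0.3],[0,0,3,0,0,0,-0.3],[0,0,3,0,0,0,-0.3],[0,0,3,0,0,0,-0.3],[0,0,3,0,0,0,-0.3],[0,0,3,0,0,0,-0.3],[0,0,3,0,0,0,-0.3],[0,0,1,0,0,0,-0.3],[0,0,0,0,0,0,-0.3],[0,0,0,0,0,0,-0.3]]'; python3 ok.py 5 && python3 -m crank '[[0,0,1,0,0,0,-0.3],[0,0,1,0,0,0,-0.3],[0,0,0.5,0,0,0,-0.3],[0,0,0.5,0,0,0,-0.3],[0,0,0.3,0,0,0,-0.3],[0,0,0,0,0,0,-0.3],[0,0,0,0,0,0,-0.3],[0,0,0,0,0,0,-0.3],[0,0,0,0,0,0,-0.3],[0,0,0,0,0,0,-0.3]]'
```

```text
t: 23.2
tool_pos: [0.5511, -0.1582, 0.0305]
tool_rot: [-3.115, -0.405, 0.0]
contact_force: [0.3, 0.6, -0.8]
opening: 0.0379
grip_force: 40.8
23.2 [ 0.5511 -0.1582  0.0305] [ 0.3  0.6 -0.8]
t: 24.03
tool_pos: [0.5511, -0.1583, 0.0273]
tool_rot: [3.115, 0.405, 0.0]
contact_force: [0.1, -0.1, -1.1]
opening: 0.0375
grip_force: 40.8
```

```bash
python3 -m crank '[[0,0,0.5,0,0,0,-0.3],[0,0,0.3,0,0,0,-0.3],[0,0,0.2,0,0,0,-0.3],[0,0,0,0,0,0,-0.3],[0,0,0,0,0,0,-0.3],[0,0,0,0,0,0,-0.3],[0,0,0,0,0,0,-0.3],[0,0,0,0,0,0,-0.3],[0,0,0,0,0,0,-0.3],[0,0,0,0,0,0,-0.3]]'; python3 ok.py 4 && python3 -m crank '[[0,0,0.5,0,0,0,-0.3],[0,0,0.3,0,0,0,-0.3],[0,0,0.2,0,0,0,-0.3],[0,0,0,0,0,0,-0.3],[0,0,0,0,0,0,-0.3],[0,0,0,0,0,0,-0.3],[0,0,0,0,0,0,-0.3],[0,0,0,0,0,0,-0.3],[0,0,0,0,0,0,-0.3],[0,0,0,0,0,0,-0.3]]'
```

```text
t: 24.87
tool_pos: [0.5513, -0.1583, 0.0269]
tool_rot: [3.115, 0.405, 0.0]
contact_force: [-1.4, 1.1, 5.8]
opening: 0.0379
grip_force: 41.3
24.87 [ 0.5513 -0.1583  0.0269] [-1.4  1.1  5.8]
```

```bash
python3 -m crank '[[0,0,0,0,0,0,0.12],[0,0,0,0,0,0,0.12],[0,0,0,0,0,0,0.12],[0,0,0,0,0,0,0.12],[0,0,0,0,0,0,0.12],[0,0,-3,0,0,0,0.12],[0,0,-8,0,0,0,0.12],[0,0,-12,0,0,0,0.12],[0,0,-16,0,0,0,0.12],[0,0,-20,0,0,0,0.12]]'; python3 -m crank '[[0,0,-20,0,0,0,0.12],[0,0,-20,0,0,0,0.12],[0,0,-20,0,0,0,-1],[0,0,-10,0,0,0,-1],[0,0,0,0,0,0,-1],[0,0,0,0,0,0,-1],[0,0,0,0,0,0,-1],[0,0,0,0,0,0,-1],[0,0,0,0,0,0,-1],[0,0,0,0,0,0,-1]]'
```

```text
t: 25.7
tool_pos: [0.5506, -0.158, 0.086]
tool_rot: [-3.115, -0.405, 0.001]
contact_force: [-0.0, 0.1, -0.8]
opening: 0.0476
grip_force: 0.0
t: 26.53
tool_pos: [0.5504, -0.158, 0.1539]
tool_rot: [-3.114, -0.405, 0.003]
contact_force: [-0.2, 0.6, -0.1]
opening: 0.0003
grip_force: 0.0
```

```bash
python3 -m crank '[[1.5,-16,0,0,0,0,-1],[3.2,-35,0,0,0,0,-1],[3.2,-35,0,0,0,0,-1],[3.2,-35,0,0,0,0,-1],[3.2,-35,0,0,0,0,-1],[3.2,-35,0,0,0,0,-1],[3.2,-35,0,0,0,0,-1],[3.2,-35,0,0,0,0,-1],[3.2,-35,0,0,0,0,-1],[1.8,-19.6,0,0,0,0,-1]]'; python3 -m crank '[[0,0,10,0,0,0,-1],[0,0,15,0,0,0,-1],[0,0,10,0,0,0,-1],[0,0,3,0,0,0,-1],[0,0,0,0,0,0,-1],[0,0,0,0,0,0,-1],[0,0,0,0,0,0,-1],[0,0,0,0,0,0,-1],[0,0,0,0,0,0,-1],[0,0,0,0,0,0,-1]]'
```

```text
t: 27.37
tool_pos: [0.4966, 0.1578, 0.155]
tool_rot: [-3.113, -0.409, 0.001]
contact_force: [0.2, 0.0, 0.2]
opening: -0.0
grip_force: 0.0
t: 28.2
tool_pos: [0.4986, 0.1542, 0.1178]
tool_rot: [-3.115, -0.405, -0.002]
contact_force: [0.5, -0.7, -0.2]
opening: -0.0
grip_force: 0.0
```

```bash
python3 -m crank '[[0,-0.2,5,0,0,0,-1],[0,0,3,0,0,0,-1],[0,0,3,0,0,0,-1],[0,0,3,0,0,0,-1],[0,0,3,0,0,0,-1],[0,0,3,0,0,0,-1],[0,0,3,0,0,0,-1],[0,0,3,0,0,0,-1],[0,0,0,0,0,0,-1],[0,0,0,0,0,0,-1]]';python3 ok.py 9 && python3 -m crank '[[0,0,2,0,0,0,-1],[0,0,2,0,0,0,-1],[0,0,2,0,0,0,-1],[0,0,1,0,0,0,-1],[0,0,0.5,0,0,0,-1],[0,0,0,0,0,0,-1],[0,0,0,0,0,0,-1],[0,0,0,0,0,0,-1],[0,0,0,0,0,0,-1],[0,0,0,0,0,0,-1]]'
```

```text
t: 29.03
tool_pos: [0.4981, 0.1545, 0.0913]
tool_rot: [3.115, 0.405, -0.001]
contact_force: [-3.3, 0.2, 6.9]
opening: -0.0001
grip_force: 2.9
29.03 [0.4981 0.1545 0.0913] [-3.3  0.2  6.9]
t: 29.87
tool_pos: [0.4982, 0.1545, 0.0842]
tool_rot: [3.115, 0.406, -0.0]
contact_force: [-3.3, -0.7, 6.5]
opening: -0.0
grip_force: 3.4
```

```bash
python3 -m crank '[[0,0,1,0,0,0,-1],[0,0,1,0,0,0,-1],[0,0,1,0,0,0,-1],[0,0,0.6,0,0,0,-1],[0,0,0,0,0,0,-1],[0,0,0,0,0,0,-1],[0,0,0,0,0,0,-1],[0,0,0,0,0,0,-1],[0,0,0,0,0,0,-1],[0,0,0,0,0,0,-1]]';python3 ok.py 9.5 && python3 -m crank '[[0,0,0.3,0,0,0,-1],[0,0,0.3,0,0,0,-1],[0,0,0,0,0,0,-1],[0,0,0,0,0,0,-1],[0,0,0,0,0,0,-1],[0,0,0,0,0,0,-1],[0,0,0,0,0,0,-1],[0,0,0,0,0,0,-1],[0,0,0,0,0,0,-1],[0,0,0,0,0,0,-1]]' >/dev/null;python3 ok.py 9.5 && python3 -m crank '[[0,0,0.3,0,0,0,-1],[0,0,0.1,0,0,0,-1],[0,0,0,0,0,0,-1],[0,0,0,0,0,0,-1],[0,0,0,0,0,0,-1],[0,0,0,0,0,0,-1],[0,0,0,0,0,0,-1],[0,0,0,0,0,0,-1],[0,0,0,0,0,0,-1],[0,0,0,0,0,0,-1]]' >/dev/null;python3 ok.py 9.5
```

```text
t: 30.7
tool_pos: [0.4983, 0.1545, 0.0812]
tool_rot: [3.115, 0.406, -0.001]
contact_force: [-4.7, -0.8, 9.1]
opening: -0.0004
grip_force: 4.8
30.7 [0.4983 0.1545 0.0812] [-4.7 -0.8  9.1]
31.53 [0.4983 0.1545 0.0809] [-7.4 -1.7 12.8]
31.53 [0.4983 0.1545 0.0809] [-7.4 -1.7 12.8]
```

```bash
python3 -m crank '[[0,0,-2,0,0,0,-1],[0,0,-3,0,0,0,-1],[0,0,-5,0,0,0,-1],[0,0,-10,0,0,0,-1],[0,0,-20,0,0,0,-1],[0,0,-30,0,0,0,-1],[0,0,-30,0,0,0,-1],[0,0,0,0,0,0,-1],[0,0,0,0,0,0,-1],[0,0,0,0,0,0,-1]]'; python3 - <<'E'
from fit import *
from station import get_image
im=get_image("scene")[:,:,::-1].copy();m=green(im);print(fitring("scene",m,.018,.04,[.5513,-.1583]))
a=[cv2.convertScaleAbs(cv2.warpAffine(im,np.array([[8,0,-x*8],[0,8,-y*8.]]),(400,400),flags=cv2.INTER_CUBIC),alpha=1.5) for x,y in((350,185),(230,155))]
print(proj("scene",[(.498,.1545,z) for z in (.07,.094,.107)])-[350,185])
cv2.imwrite("pics/d6.png",np.hstack(a))
E
```

```text
t: 32.37
tool_pos: [0.4978, 0.1544, 0.1788]
tool_rot: [-3.115, -0.405, 0.001]
contact_force: [0.1, -0.3, 0.1]
opening: 0.0001
grip_force: 0.0
(array([ 0.5525469 , -0.15529423]), np.float64(120.244384765625), np.int64(80))
[[22.77664873 30.57916784]
 [24.16940706 24.64438516]
 [24.94213703 21.3551573 ]]
```

View pics/d6.png

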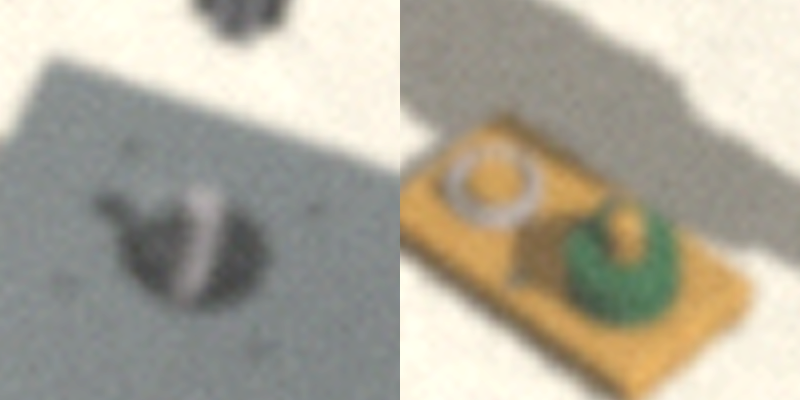

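The last picture shows the post top at about pixel (376, 208) in the scene view. Its top and its shadow tip both match the initial locked picture, so the holder is latched down. The spacer sits flat over the tall pin at about (258, 188).

```bash
python3 -c "
from station import ctrl
print(ctrl.finish_job())"
```

```text
the job is handed in; nothing more can be done
None
```

I handed the job in at about 32 s: the spacer is fully seated on the tall slim pin and the empty holder is latched down again, with the highest post force read being about 13 N (force was read only at the end of each move call).

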